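Charge the pigment mill and hold its index pin back

ROBOT

A 6-joint arm with a two-finger parallel gripper is mounted at the origin on the work surface. World frame = base frame: x ahead of the robot, y to its left, z up, the work surface at z = 0. Lengths are in m, angles in degrees, forces in N, time in s.
With the tool pointing down it reaches from about 0.4 to 0.825 m from the base axis. Payload 7 kg.
Tool frame: the origin (TCP) lies midway between the tips of the shut fingers; the grasp point (between the pads) lies 19 mm behind it; z points along the fingers, y is the line along which they close (so a half turn about z gives the same grasp; the last joint's range is limited). The gripper opens to 88 mm and grips with 3 to 60 N. Pads are 19 mm wide; open, the fingers measure 130 mm over their backs; the gripper's body (78 mm by 193 mm) begins 47 mm behind the grasp point.
Start: joints at [80.392, 20.546, 0.682, 0, -70.136, -16.507], TCP at [0.297, 0.606, 0.227] pointing down, gripper open.
Joint ranges: [-176.03, 176.03], [-82.01, 121.73], [-58.28, 71.71], [-173.87, 95.51], [-174.79, -0.11], [-173.66, 173.66]. Speed limits (degrees/s): [136.94, 136.94, 172.46, 180, 180, 180].

INTERFACE

Orientations are given as [roll, pitch, yaw] about the fixed x, y, z axes, in that order (R = Rz(yaw) Ry(pitch) Rx(roll)).
In Python, from plant import ctrl gives the robot as it stands. The module is installed in compiled form; this text tells all that it offers.
- The arm moves only by the tool send_rows, never from a script. Its argument "plan" is a list that holds one entry, the list of rows, each a list of 6 numbers: the shift along the tool's x, y, z in cm, then the turn, a rotation vector about the tool's x, y, z in degrees. A call has 1 to 8 rows; each row is the pose to reach, as a shift and turn from the pose commanded when the call began, along the tool's axes at that moment; what a row does not reach only later rows make up. A row lasts 1/12 s, in which the tool goes at most 41.7 mm and 7.16 degrees, less where a joint would pass 70% of its speed; a pose out of reach is approached as far as the arm can. A call with a gripper value outside its range is refused whole. "fingers" is the opening, from 0 (shut) to 1 (fully open), set as the call begins (left out, the last holds). The fingers move at their own pace and stop on an object; the grip force is fixed at half the most. Time passes only in rows, so rows that repeat a pose let the fingers close. It gives the time, the measured TCP pose, the force, the opening and the grip force at its end, in the units of the state.
- ctrl.get_obs(): the state, without advancing time (a new reading comes with each control period).
- ctrl.snapshot(name): name is "scene" or "top" or "wrist"; returns a dict with "img" (384x512x3 uint8, red, green, blue), "K" (3x3 intrinsics, pixels), "pose" (4x4, takes a point from camera to world coordinates). Camera axes: x right, y down, z forward; pixel columns grow to the right and rows downward; lengths in m; the calibration is good to about 2 mm. A picture is of the moment at which its call begins. There is no depth.
- ctrl.close_job(): hands the job in; it is judged then, once.
The state is a dict: "clock": time; "joint_pos": joint angles; "qvel": joint speeds; "tau": joint torques, N m; "tool_pos": TCP position; "orientation": TCP orientation; "force": force on the tool from outside, world axes, zero at the start; "moment": the same for the moment, N m; "opening": finger opening in m; "gripper_force": force on a finger pad.
Only numpy, scipy, OpenCV 4.12 (cv2) and the standard library are available. Lean on these libraries where they do the work, as an engineer would, in place of code of your own. Each camera call takes 0.05 s, during which the arm holds its last target. There are 200 camera calls.

TASK

Pour all six white grinding cylinders from the blue cup into the steel jar of the green pigment mill, then stand the empty cup upright on the bench. After that pull the mill's red index-pin knob fully back to its stop and finish while still holding it there, with the pin clear of its hole; leave the tin, the pigment jar, the brush pot and the palette knife where they are.

Things in the scene. Friction and masses are not known exactly. Their poses are not given: they have to be found in the camera images.
- mill: green pigment mill fixed to the bench; origin under its base's centre, below the jar's axis; own -x is the front, where the red knob sticks out. Base 210 (x) x 130 (y) x 12 mm. Front cheek plate at x -92 to -82 mm, 70 mm wide, top 125 mm high; rear cheek at x 75 to 85 mm, top 95 mm; rear crank x 94 to 130 mm, y 0 to 65 mm, below 90 mm high
- jar_rim (a point): centre of the mouth of the open steel jar that stands upright in the mill's middle: inner diameter 78 mm, outer 84 mm, rim 130 mm above the bench; the jar and its cradle do not move; turned like the mill
- jar_floor (a point): centre of the jar's inner floor, 35 mm above the bench
- pin_hole (a point): mouth of the seat hole, in the front face of the aluminium index disc (12 mm thick), 105 mm above the bench at own x = -62 mm of the mill; the brass pin (10 mm diameter) sits 12 mm deep in it at the start
- index_pin (a joint): pull of the sprung index pin in m: 0 = home in its hole, 0.012 = tip just out, 0.022 = fully back at its stop; it slides level, along the mill's own -x (away from the jar); the spring pulls it home with 6 N at 0 rising to 12.6 N at 0.022
- knob (a point): centre of the red pull knob: level cylinder along the mill's x, 28 mm diameter, 30 mm long, 105 mm above the bench and 141 mm from the jar's axis when home; moves with the pin; free space above, below, in front and at both sides; behind it 20 mm of bare pin, then a barrel of 22 mm diameter. Turned like the mill
- cup: stiff blue open plastic cup, 65 mm high, round, straight-sided, 60 mm outer diameter, 2.5 mm wall, floor 4 mm thick, 48 to 78 g empty; held weakly it may turn between the fingers (30 N is ample); origin at the centre of its underside, z up through the mouth
- media0: grinding cylinder 0 of six alike: smooth white ceramic, 15 mm diameter, 15 mm long, 11 g, origin at its centre; starts inside the cup; slides off a surface sloped by 15 to 20 degrees, so the cup must be tipped well past level to empty
- media1: grinding cylinder 1 of six alike: smooth white ceramic, 15 mm diameter, 15 mm long, 11 g, origin at its centre; starts inside the cup; slides off a surface sloped by 15 to 20 degrees, so the cup must be tipped well past level to empty
- media2: grinding cylinder 2 of six alike: smooth white ceramic, 15 mm diameter, 15 mm long, 11 g, origin at its centre; starts inside the cup; slides off a surface sloped by 15 to 20 degrees, so the cup must be tipped well past level to empty
- media3: grinding cylinder 3 of six alike: smooth white ceramic, 15 mm diameter, 15 mm long, 11 g, origin at its centre; starts inside the cup; slides off a surface sloped by 15 to 20 degrees, so the cup must be tipped well past level to empty
- media4: grinding cylinder 4 of six alike: smooth white ceramic, 15 mm diameter, 15 mm long, 11 g, origin at its centre; starts inside the cup; slides off a surface sloped by 15 to 20 degrees, so the cup must be tipped well past level to empty
- media5: grinding cylinder 5 of six alike: smooth white ceramic, 15 mm diameter, 15 mm long, 11 g, origin at its centre; starts inside the cup; slides off a surface sloped by 15 to 20 degrees, so the cup must be tipped well past level to empty
- paint_tin: bystander: closed dark paint tin, 72 mm diameter, 85 mm high, origin at the centre of its underside
- pigment_jar: bystander: closed earth-red pigment jar with a white cap, 60 mm diameter, 85 mm high, origin at the centre of its underside
- brush_pot: bystander: aluminium pot with brushes, 72 mm diameter, pot 85 mm high, brushes spreading to about 100 mm across and up to 160 mm high, origin at the centre of its underside
- palette_knife: bystander: palette knife lying flat, 190 mm long along its x, origin near its middle
Things that resemble listed ones, but are neither listed nor needed, are in the scene too. Of the things that look like the cup, take the one that is farthest from the robot's base at the start.

How it is judged (in metres and radians):
On the way, in this order (a step that is already met when the one before it is completed fails the run):
1. the cup is held over the jar and tipped (angle between cup's own z axis and vertical above 0.7 rad and horizontal distance between cup and jar_rim below 0.15 m and z of cup in the frame of jar_rim above 0 m and contact force between the fingers and cup above 0.5 N).
2. all six cylinders are in the jar (horizontal distance between each of media0, media1, media2, media3, media4, media5 and jar_rim below 0.039 m and z of each of media0, media1, media2, media3, media4, media5 in the frame of jar_rim below -0.01 m and z of each of media0, media1, media2, media3, media4, media5 in the frame of jar_floor above 0 m), for 0.2 s.
3. the cup stands upright on the bench, let go (height (world z) of cup below 0.008 m and angle between cup's own z axis and vertical below 0.1 rad and contact force between the fingers and cup below 0.1 N and linear speed of cup below 0.02 m/s), for 0.2 s.
At the end, for the whole second after the job is handed in: All six cylinders lie in the jar at least 10 mm below its rim; the cup stands upright (within 0.1 rad) on the bench, untouched; the index pin is pulled back at least 19 of its 22 mm and the fingers hold it there (over 2 N) through the last second (all of step 2 and all of step 3 and value of joint index_pin above 0.019 m and contact force between the fingers and mill above 2 N); the arm keeps its last pose, push and grip.
It fails at once if the paint tin is pushed more than 30 mm or tipped over (distance of paint_tin from where it was at the start of the episode above 0.03 m or angle between paint_tin's own z axis and vertical above 0.5 rad).
It fails at once if the pigment jar is pushed more than 30 mm or tipped over (distance of pigment_jar from where it was at the start of the episode above 0.03 m or angle between pigment_jar's own z axis and vertical above 0.5 rad).
It fails at once if the brush pot is pushed more than 30 mm or tipped over (distance of brush_pot from where it was at the start of the episode above 0.03 m or angle between brush_pot's own z axis and vertical above 0.5 rad).
It fails at once if the palette knife is pushed more than 30 mm or tipped over (distance of palette_knife from where it was at the start of the episode above 0.03 m).
It also fails if it takes over 72 s, if anything falls off the work surface, if the arm or the gripper's body presses on something with over 40 N, if the wrist force passes 120 N, or if a joint passes its speed limit or range.

## Working session

There is one attempt and no reset: what is moved stays moved. The work goes in short steps, Python scripts to look and compute and a tool call to move; the robot and the scene stay as the last step left them, time stands still between calls to the robot, and variables do not carry over. Pictures are saved under pics/ and viewed, at most 13 in all, crops included, and the job is handed in when it is done.

Besides the shell and the picture viewer there is one more tool, called after ">>>" in YAML: its name, and indented under it one key for each argument. send_rows: Moves the arm, as the interface text tells. Its arguments: {"type":"object","properties":{"plan":{"type":"array","items":{"type":"array","items":{"type":"array","items":{"type":"number"}}}},"fingers":{"type":"number"}},"required":["plan"]}

```bash
mkdir -p pics
cat > h.py <<'E'
import numpy as np, cv2
from scipy.spatial.transform import Rotation as R
from plant import ctrl
def snap(n,f=None):
    s=ctrl.snapshot(n); 
    if f: cv2.imwrite('pics/'+f+'.png',s['img'][:,:,::-1])
    return s
def ray(s,u,v,z):
    K,P=np.array(s['K']),np.array(s['pose'])
    d=P[:3,:3]@np.linalg.solve(K,[u,v,1]); o=P[:3,3]
    return o+d*(z-o[2])/d[2]
def proj(s,p):
    P=np.array(s['pose']); c=P[:3,:3].T@(np.array(p)-P[:3,3]); q=np.array(s['K'])@c; return q[:2]/q[2]
E
python3 - <<'E'
from h import *
import pickle
d={n:snap(n,n+'0') for n in('top','scene')}
pickle.dump(d,open('d0.pkl','wb'))
cv2.imwrite('pics/both0.png',cv2.resize(np.vstack([d['top']['img'],d['scene']['img']])[:,:,::-1],(400,600)))
for n in d: print(n,np.array(d[n]['pose']).round(3).tolist(),np.array(d[n]['K']).round(1).tolist())
print(ctrl.get_obs())
E
```

```text
top [[-0.018, -0.98, 0.196, 0.36], [-1.0, 0.014, -0.022, -0.002], [0.019, -0.196, -0.98, 0.943], [0.0, 0.0, 0.0, 1.0]] [[377.7, 0.0, 256.2], [0.0, 377.7, 194.7], [0.0, 0.0, 1.0]]
scene [[-0.86, 0.314, -0.403, 1.096], [0.511, 0.534, -0.674, 0.929], [0.004, -0.785, -0.62, 0.969], [0.0, 0.0, 0.0, 1.0]] [[463.8, 0.0, 257.1], [0.0, 463.8, 194.0], [0.0, 0.0, 1.0]]
{'clock': 0.1, 'joint_pos': array([ 8.03917203e+01,  2.05877232e+01,  6.40181599e-01, -1.81480181e-02,
       -7.01354773e+01, -1.65071219e+01]), 'qvel': array([ 0.09015481, -0.22115823,  0.10244714,  0.03842001, -0.04657686,
       -0.14569682]), 'tau': array([-1.13115027e-03, -5.84163880e+01,  2.93751669e+01,  7.01539949e+00,
        1.01908043e-02, -5.09614460e-05]), 'tool_pos': array([0.29695076, 0.60569763, 0.22571945]), 'orientation': array([ 1.79915555e+02, -7.23266580e-03, -2.61215753e+01]), 'force': array([0.32029706, 0.13557757, 0.56625342]), 'moment': array([ 0.01972358, -0.04047617, -0.01944518]), 'gripper_force': 0.0, 'opening': 0.08734360629126622}
```

View pics/top0.png

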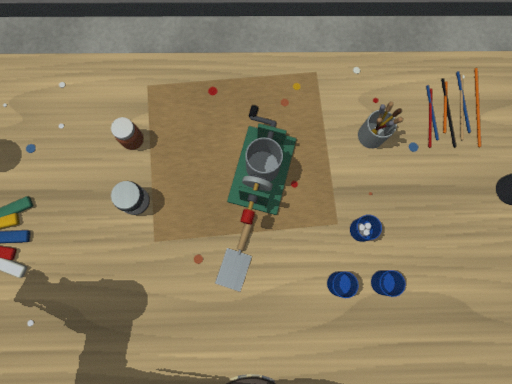

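View pics/scene0.png

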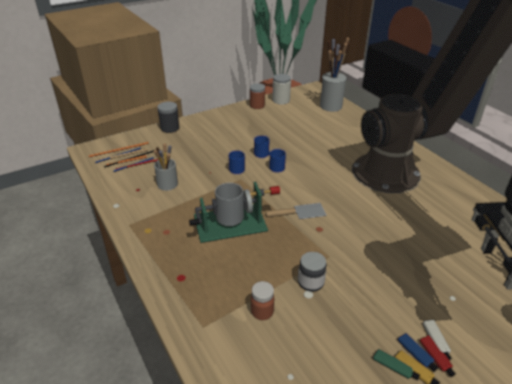

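The top view shows the filled cup at about (366,229), with empty ones at (343,285) and (388,283). The jar mouth is at (264,155), the red knob at (247,216) with the palette knife below it, its blade near (234,270). The tins are at the left and the brush pot is at (378,128).

Run:
```python
from h import *
import pickle
d=pickle.load(open('d0.pkl','rb'))
def blobs(s,lo,hi,amin=40):
    h=cv2.cvtColor(s['img'],cv2.COLOR_RGB2HSV); m=cv2.inRange(h,lo,hi)
    n,l,st,c=cv2.connectedComponentsWithStats(m)
    return [(i,st[i].tolist(),c[i]) for i in range(1,n) if st[i][4]>=amin],l
for n in d:
    s=d[n]
    for nm,lo,hi in(('blue',(105,140,40),(130,255,255)),('red',(0,190,90),(6,255,255)),('green',(70,80,20),(95,255,160))):
        b,l=blobs(s,lo,hi)
        for i,st,c in b:
            print(n,nm,st,c.round(1),'z.03',ray(s,*c,.03).round(3)[:2],'z.105',ray(s,*c,.105).round(3)[:2])
s=d['top']
b,l=blobs(s,(70,80,20),(95,255,160))
i=max(b,key=lambda t:t[1][4])[0]
ys,xs=np.where(l==i)
w=np.array([ray(s,x,y,.012)[:2] for x,y in zip(xs,ys)],dtype=np.float32)
print('mill rect z.012',cv2.minAreaRect(w))
cv2.imwrite('pics/crop1.png',cv2.resize(np.hstack([s['img'][100:300,200:400],d['scene']['img'][130:330,160:360]])[:,:,::-1],(800,400),interpolation=cv2.INTER_CUBIC))
```

```text
top blue [464, 103, 6, 29, 53] [466.2 118.1] z.03 [ 0.737 -0.573] z.105 [ 0.706 -0.526]
top blue [432, 115, 6, 25, 45] [434.8 127.9] z.03 [ 0.711 -0.487] z.105 [ 0.683 -0.447]
top blue [350, 216, 32, 25, 468] [366. 228.] z.03 [ 0.456 -0.289] z.105 [ 0.448 -0.265]
top blue [0, 231, 29, 12, 313] [ 13.7 236.4] z.03 [0.449 0.557] z.105 [0.442 0.511]
top blue [371, 271, 34, 25, 696] [388.1 282.8] z.03 [ 0.325 -0.332] z.105 [ 0.328 -0.305]
top blue [328, 272, 30, 26, 633] [342.7 284.1] z.03 [ 0.324 -0.224] z.105 [ 0.327 -0.205]
top red [209, 87, 7, 8, 43] [212.3  90.7] z.03 [0.82  0.087] z.105 [0.782 0.079]
top red [429, 105, 2, 42, 76] [429.6 126.6] z.03 [ 0.715 -0.474] z.105 [ 0.686 -0.435]
top red [241, 210, 13, 13, 125] [246.7 215.9] z.03 [0.49  0.001] z.105 [0.479 0.001]
top red [0, 247, 14, 13, 134] [  5.7 252.3] z.03 [0.412 0.572] z.105 [0.408 0.525]
top green [228, 124, 68, 91, 2199] [262.2 172.3] z.03 [ 0.599 -0.039] z.105 [ 0.58  -0.036]
top green [0, 197, 32, 20, 329] [ 15.9 206.4] z.03 [0.522 0.56 ] z.105 [0.508 0.514]
scene blue [255, 137, 29, 34, 493] [269.4 153.5] z.03 [ 0.323 -0.276] z.105 [ 0.385 -0.18 ]
scene blue [230, 152, 14, 21, 267] [236.4 161.9] z.03 [ 0.454 -0.29 ] z.105 [ 0.505 -0.192]
scene blue [399, 335, 33, 31, 339] [415.6 350.2] z.03 [0.467 0.589] z.105 [0.517 0.616]
scene green [255, 0, 16, 58, 546] [262.5  25.4] z.03 [-0.385 -1.493] z.105 [-0.267 -1.3  ]
scene green [276, 0, 22, 52, 563] [285.2  23.7] z.03 [-0.521 -1.45 ] z.105 [-0.392 -1.26 ]
scene green [294, 0, 21, 54, 322] [303.6  24.3] z.03 [-0.612 -1.384] z.105 [-0.476 -1.2  ]
scene green [197, 184, 70, 57, 1237] [230.7 224.3] z.03 [ 0.629 -0.006] z.105 [0.666 0.069]
scene green [374, 351, 39, 26, 380] [392.8 363.4] z.03 [0.536 0.587] z.105 [0.581 0.614]
mill rect z.012 ((0.6192851066589355, -0.04129205644130707), (0.12698787450790405, 0.22285205125808716), 73.95368957519531)
```

View pics/crop1.png

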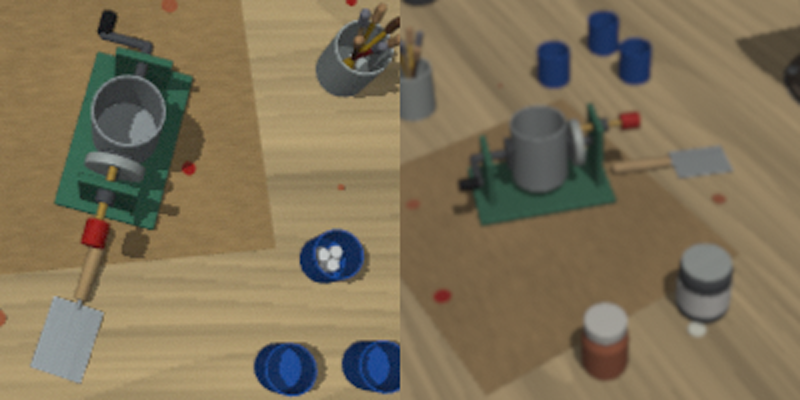

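```bash
cat >> h.py <<'E'
def tool(az,pitch,roll=0,flip=0):
    """tool z toward azimuth az, pitch deg below level; roll about tool z; y level at roll 0"""
    a,p=np.radians([az,pitch]); z=np.array([np.cos(a)*np.cos(p),np.sin(a)*np.cos(p),-np.sin(p)])
    y=np.array([-np.sin(a),np.cos(a),0])*(-1 if flip else 1); x=np.cross(y,z)
    return R.from_matrix(np.c_[x,y,z])*R.from_euler('z',roll,degrees=True)
def row(p,Rt,o=None,back=0.019):
    """row bringing grasp point to p (back=0: TCP)"""
    o=o or ctrl.get_obs(); R0=R.from_euler('xyz',o['orientation'],degrees=True)
    t=np.array(p)+Rt.as_matrix()[:,2]*back
    return np.r_[R0.inv().apply(t-o['tool_pos'])*100,(R0.inv()*Rt).as_rotvec(degrees=True)].round(1).tolist()
def st():
    o=ctrl.get_obs(); print(round(o['clock'],2),'q',o['joint_pos'].round(1),'tcp',np.round(o['tool_pos'],4),'rpy',np.round(o['orientation'],1),'open',round(o['opening'],4),'gf',round(o['gripper_force'],1),'F',np.round(o['force'],1)); return o
E
python3 - <<'E'
from h import *
import pickle
d=pickle.load(open('d0.pkl','rb'))
s=d['top']
print('jar',ray(s,264.5,155,.13), 'knobtop',ray(s,246.7,215.9,.112))
m=np.array(ray(s,264.5,155,.13)); k=ray(s,246.7,215.9,.112); print(np.degrees(np.arctan2(*(m-k)[1::-1])),np.linalg.norm((m-k)[:2]))
for c in [(.62,-.04),(.615,-.04),(.61,-.04)]:
  u=np.array([np.cos(np.radians(-16)),np.sin(np.radians(-16))])
  print(c,'rim c',proj(s,(*c,.13)).round(1),proj(d['scene'],(*c,.13)).round(1),'knob',proj(s,(*(np.array(c)-.141*u),.105)).round(1),proj(d['scene'],(*(np.array(c)-.141*u),.105)).round(1))
for nm,u,v,z in(('tin',129,195,.085),('pig',123,128,.085),('pot',380,122,.085),('blade',234,270,0),('knifehandle',247,230,.01)): print(nm,ray(s,u,v,z).round(3))
print(row((.45,.45,.40),R.from_euler('xyz',ctrl.get_obs()['orientation'],degrees=True),back=0))
E
```

```text
jar [ 0.6129037  -0.04082368  0.13      ] knobtop [0.47823039 0.00100999 0.112     ]
-17.256401734689337 0.1410211265718484
(0.62, -0.04) rim c [264.1 152. ] [226.9 191.2] knob [247.6 213.6] [272.7 190.6]
(0.615, -0.04) rim c [264.1 154.1] [228.4 190.7] knob [247.7 215.8] [274.1 190.1]
(0.61, -0.04) rim c [264.2 156.2] [229.9 190.2] knob [247.7 218. ] [275.5 189.6]
tin [0.535 0.271 0.085]
pig [0.698 0.293 0.085]
pot [ 0.707 -0.325  0.085]
blade [0.361 0.034 0.   ]
knifehandle [0.458 0.001 0.01 ]
[20.6, 7.3, -17.4, 0.0, 0.0, 0.0]
```

>>> send_rows:
  plan:
    - [[20.6,7.3,-17.4,0,0,0],[20.6,7.3,-17.4,0,0,0],[20.6,7.3,-17.4,0,0,0],[20.6,7.3,-17.4,0,0,0],[20.6,7.3,-17.4,0,0,0],[20.6,7.3,-17.4,0,0,0],[20.6,7.3,-17.4,0,0,0],[20.6,7.3,-17.4,0,20,0]]
  fingers: 1

```text
clock: 0.77
tool_pos: [0.4584, 0.4443, 0.4066]
orientation: [-179.5, -7.1, -27.0]
force: [-0.1, -0.8, 0.1]
opening: 0.0875
gripper_force: 0.0
```

Run:
```python
from h import *
o=st()
for fl in(0,1): print(row((.55,.15,.40),tool(0,60,flip=fl)))
```

```text
0.77 q [ 65.9  12.3   8.7   7.1 -86.3  -3.3] tcp [0.4584 0.4443 0.4066] rpy [-179.5   -7.1  -27. ] open 0.0875 gf 0.0 F [-0.1 -0.8  0.1]
[21.9, 21.7, 4.9, 30.4, -11.1, 150.9]
[21.9, 21.7, 4.9, 8.2, 22.3, -25.8]
```

>>> send_rows:
  plan:
    - [[22,22,5,8,22,-26],[22,22,5,8,22,-26],[22,22,5,8,22,-26],[22,22,5,8,22,-26],[22,22,5,8,22,-26],[22,22,5,8,22,-26],[22,22,5,8,22,-26],[22,22,5,8,22,-26]]

```text
clock: 1.43
tool_pos: [0.5539, 0.1497, 0.3779]
orientation: [179.3, -29.4, 1.2]
force: [0.8, 0.2, -0.9]
opening: 0.0876
gripper_force: 0.0
```

Run:
```python
from h import *
o=st()
for fl in(0,1): print(row((.50,-.25,.40),tool(60,45,flip=fl)),row((.50,-.20,.40),tool(0,80,flip=fl)))
```

```text
1.43 q [ 47.5 -10.1 -31.2  27.7 -51.5  29.4] tcp [0.5539 0.1497 0.3779] rpy [179.3 -29.4   1.2] open 0.0876 gf 0.0 F [ 0.8  0.2 -0.9]
[-4.4, 38.7, -3.0, 17.5, -44.0, 125.4] [-4.9, 34.9, -2.7, 30.2, 0.4, -176.4]
[-4.4, 38.7, -3.0, 36.3, 14.4, -46.9] [-4.9, 34.9, -2.7, 0.2, -19.4, 1.0]
```

>>> send_rows:
  plan:
    - [[-4.5,38,-3,36,14,-47],[-4.5,38,-3,36,14,-47],[-4.5,38,-3,36,14,-47],[-4.5,38,-3,36,14,-47],[-4.5,38,-3,36,14,-47],[-4.5,38,-3,36,14,-47],[-4.5,38,-3,36,14,-47],[-4.5,38,-3,36,14,-47]]

```text
clock: 2.1
tool_pos: [0.5295, -0.0255, 0.3714]
orientation: [-177.2, -33.2, 25.9]
force: [0.5, -0.7, -0.2]
opening: 0.0878
gripper_force: 0.0
```

```bash
cat > kin.py <<'E'
import numpy as np
from scipy.spatial.transform import Rotation as R
from scipy.optimize import least_squares
D=[([80.392,20.588,.640,-.018,-70.135,-16.507],[.29695,.6057,.22572],[179.916,-.007,-26.12]),
([65.9,12.3,8.7,7.1,-86.3,-3.3],[.4584,.4443,.4066],[-179.5,-7.1,-27.0]),
([47.5,-10.1,-31.2,27.7,-51.5,29.4],[.5539,.1497,.3779],[179.3,-29.4,1.2])]
E
python3 - <<'E'
from h import *
from kin import *
o=st()
D.append((o['joint_pos'],o['tool_pos'],o['orientation']))
open('kin.py','a').write('D.append(%r)\n'%((list(map(float,o['joint_pos'])),list(map(float,o['tool_pos'])),list(map(float,o['orientation']))),))
# tool axis relation test: R(q)=Rz(q1+a)Ry(s2q2+s3q3+b)Rx(s4q4)Ry(s5q5)Rx(s6q6+c)*T
import itertools
res=[]
for s in itertools.product([1,-1],repeat=5):
    def ori(q,p): return R.from_euler('Z',q[0]+p[0],degrees=True)*R.from_euler('Y',s[0]*q[1]+s[1]*q[2]+p[1],degrees=True)*R.from_euler('X',s[2]*q[3],degrees=True)*R.from_euler('Y',s[3]*q[4],degrees=True)*R.from_euler('X',s[4]*q[5],degrees=True)*R.from_rotvec(p[2:5],degrees=True)
    f=lambda p:np.concatenate([(R.from_euler('xyz',d[2],degrees=True).inv()*ori(d[0],p)).as_rotvec(degrees=True) for d in D])
    for x0 in ([0,0,0,90,0],[0,90,0,0,0]):
        r=least_squares(f,x0); res.append((r.cost,s,r.x.round(1).tolist()))
res.sort(key=lambda t:t[0]); print(*res[:4],sep='\n')
E
```

```text
2.1 q [  8.8 -12.3 -18.5 -15.  -53.4 113.7] tcp [ 0.5295 -0.0255  0.3714] rpy [-177.2  -33.2   25.9] open 0.0878 gf 0.0 F [ 0.5 -0.7 -0.2]
(np.float64(0.002390394376006641), (1, -1, 1, -1, 1), [-0.1, 180.0, 69.4, -69.3, -69.3])
(np.float64(0.002390394376007809), (-1, 1, -1, 1, -1), [179.9, 180.0, 69.3, 69.3, 69.2])
(np.float64(0.002390394376008504), (-1, 1, 1, 1, 1), [179.9, -0.0, -69.2, -69.3, 69.2])
(np.float64(0.002390394376008688), (-1, 1, 1, 1, 1), [-180.1, -0.0, 138.5, 138.7, -138.6])
```

```bash
cat >> kin.py <<'E'
E=lambda a,x:R.from_euler(a,x,degrees=True)
T=R.from_rotvec([69.4,-69.3,-69.3],degrees=True)
def frames(q):
    r1=E('Z',q[0]); r2=r1*E('Y',q[1]); r3=r1*E('Y',q[1]-q[2]+180); r4=r3*E('X',q[3]); r6=r4*E('Y',-q[4])*E('X',q[5])*T
    return r1,r2,r3,r6
def A(q):
    r1,r2,r3,r6=[r.as_matrix() for r in frames(q)]
    return np.c_[r1,r2[:,[0,2]],r3[:,[0,2]],r6[:,2]]   # v1(3) v2(x,z) v3(x,z) d
M=np.vstack([A(d[0]) for d in D]); b=np.concatenate([d[1] for d in D])
lam=1e-3
v=np.linalg.solve(M.T@M+lam**2*np.eye(8),M.T@b)
def fk(q): return A(q)@v, frames(q)[3]
LO=np.array([-176,-82,-58.2,-173.8,-174.7,-173.6]);HI=np.array([176,121.7,71.7,95.5,-.2,173.6])
def ik(p,Rt,q0,n=30,seed=0):
    rng=np.random.default_rng(seed); best=[]
    def f(q):
        pp,rr=fk(q); return np.r_[(pp-p)*10,(rr.inv()*Rt).as_rotvec()]
    for i in range(n):
        x=np.clip(q0,LO+1,HI-1) if i==0 else rng.uniform(LO,HI)
        r=least_squares(f,x,bounds=(LO,HI),max_nfev=60)
        if r.cost<1e-6 and not any(np.abs(r.x-z).max()<2 for z in best): best.append(r.x)
    return best
E
python3 - <<'E'
from h import *
from kin import *
print('v',v.round(3),'res',(M@v-b).round(4), np.linalg.svd(M)[1].round(3))
q=ctrl.get_obs()['joint_pos']
for az in(74,95,110):
  for pitch in(20,40):
   for fl in(0,1):
    print('cup',az,pitch,fl,[s.round(0).tolist() for s in ik(np.array([.456,-.29,.04])+.019*tool(az,pitch).as_matrix()[:,2],tool(az,pitch,flip=fl),q,12)])
    for roll in (0,130,-130): print('  jar',roll,[s.round(0).tolist() for s in ik(np.array([.614,-.04,.2])+.019*tool(az,pitch).as_matrix()[:,2],tool(az,10,roll,flip=fl),q,8)])
E
```

```text
v [ 0.173 -0.187  0.163  0.03   0.547 -0.268 -0.024  0.336] res [-0.0031  0.0071  0.0337 -0.0091 -0.0002 -0.042  -0.004  -0.0073 -0.0381
  0.0071 -0.0095  0.0464] [3.946 3.434 2.003 0.541 0.411 0.289 0.189 0.189]
cup 74 20 0 [[-41.0, 59.0, -35.0, -66.0, -68.0, 94.0]]
  jar 0 [[-15.0, 46.0, -46.0, -91.0, -80.0, 92.0]]
  jar 130 [[-15.0, 46.0, -46.0, -91.0, -80.0, -38.0]]
  jar -130 [[-15.0, 46.0, -46.0, -91.0, -80.0, -138.0]]
cup 74 20 1 [[-41.0, 59.0, -35.0, -66.0, -68.0, -86.0]]
  jar 0 [[-15.0, 46.0, -46.0, -91.0, -80.0, -88.0]]
  jar 130 [[-15.0, 46.0, -46.0, -91.0, -80.0, 142.0]]
  jar -130 [[-15.0, 46.0, -46.0, -91.0, -80.0, 42.0]]
cup 74 40 0 [[-37.0, 47.0, -41.0, -68.0, -50.0, 88.0]]
  jar 0 [[-16.0, 47.0, -46.0, -91.0, -80.0, 93.0]]
  jar 130 [[-16.0, 47.0, -46.0, -91.0, -80.0, -37.0]]
  jar -130 [[-16.0, 47.0, -46.0, -91.0, -80.0, -137.0]]
cup 74 40 1 [[-37.0, 47.0, -41.0, -69.0, -50.0, -91.0]]
  jar 0 [[-16.0, 47.0, -46.0, -91.0, -80.0, -87.0]]
  jar 130 [[-16.0, 47.0, -46.0, -91.0, -80.0, 143.0]]
  jar -130 [[-16.0, 47.0, -46.0, -91.0, -80.0, 43.0]]
cup 95 20 0 [[-36.0, 60
[... 1003 characters left out ...]
  jar -130 [[-11.0, 52.0, -9.0, -58.0, -95.0, -164.0]]
cup 110 20 1 [[-32.0, 62.0, -10.0, -36.0, -85.0, -101.0]]
  jar 0 [[-11.0, 52.0, -9.0, -58.0, -95.0, -114.0]]
  jar 130 [[-11.0, 52.0, -9.0, -58.0, -95.0, 116.0]]
  jar -130 [[-11.0, 52.0, -9.0, -58.0, -95.0, 16.0]]
cup 110 40 0 [[-29.0, 50.0, -20.0, -33.0, -66.0, 76.0]]
  jar 0 [[-11.0, 53.0, -9.0, -57.0, -95.0, 66.0]]
  jar 130 [[-11.0, 53.0, -9.0, -58.0, -95.0, -64.0]]
  jar -130 [[-11.0, 53.0, -9.0, -58.0, -95.0, -164.0]]
cup 110 40 1 [[-29.0, 50.0, -20.0, -33.0, -65.0, -104.0]]
  jar 0 [[-11.0, 53.0, -9.0, -58.0, -95.0, -114.0]]
  jar 130 [[-11.0, 53.0, -9.0, -57.0, -95.0, 116.0]]
  jar -130 [[-11.0, 53.0, -9.0, -58.0, -95.0, 16.0]]
```

Run:
```python
from h import *
Rt=tool(105,30); z=Rt.as_matrix()[:,2]
print(row(np.array([.456,-.29,.038])-.14*z+[0,0,.15],Rt))
```

```text
[-23.6, 30.8, -2.3, 23.8, -63.1, 108.3]
```

>>> send_rows:
  plan:
    - [[-12,15,0,24,-63,108],[-12,15,0,24,-63,108],[-12,15,0,24,-63,108],[-12,15,0,24,-63,108],[-12,15,0,24,-63,108],[-12,15,0,24,-63,108],[-12,15,0,24,-63,108],[-12,15,0,24,-63,108]]

```text
clock: 2.77
tool_pos: [0.5081, -0.2029, 0.2985]
orientation: [-155.5, 8.0, -15.2]
force: [0.7, 0.5, 0.2]
opening: 0.0878
gripper_force: 0.0
```

Run:
```python
from h import *
st()
Rt=tool(105,30); z=Rt.as_matrix()[:,2]
print(row(np.array([.456,-.29,.038])-.14*z+[0,0,.15],Rt))
```

```text
2.77 q [-19.4  15.2   7.3 -23.9 -91.9  93.8] tcp [ 0.5081 -0.2029  0.2985] rpy [-155.5    8.   -15.2] open 0.0878 gf 0.0 F [0.7 0.5 0.2]
[3.2, 19.0, -3.6, 13.0, -34.6, 59.1]
```

>>> send_rows:
  plan:
    - [[3.2,19,-3.6,13,-34.6,59],[3.2,19,-3.6,13,-34.6,59],[3.2,19,-3.6,13,-34.6,59],[3.2,19,-3.6,13,-34.6,59],[3.2,19,-3.6,13,-34.6,59],[3.2,19,-3.6,13,-34.6,59],[3.2,19,-3.6,13,-34.6,59],[3.2,19,-3.6,13,-34.6,59]]

```text
clock: 3.43
tool_pos: [0.4845, -0.3908, 0.2472]
orientation: [-167.6, 52.8, -57.2]
force: [0.6, 0.4, 0.4]
opening: 0.0876
gripper_force: 0.0
```

>>> send_rows:
  plan:
    - [[0,0,0,2,-6,10],[0,0,0,2,-6,10],[0,0,0,2,-6,10]]

```text
clock: 3.68
tool_pos: [0.4835, -0.391, 0.2456]
orientation: [-179.6, 60.1, -74.0]
force: [0.3, -0.2, -0.9]
opening: 0.0876
gripper_force: 0.0
```

Run:
```python
from h import *
st()
Rt=tool(105,30); z=Rt.as_matrix()[:,2]
print(row(np.array([.456,-.29,.038])-.12*z,Rt))
s=snap('wrist','w1'); a=snap('top','t1')
cv2.imwrite('pics/v1.png',cv2.resize(np.hstack([s['img'],a['img'][140:332,230:486].repeat(2,0).repeat(2,1)])[:,:,::-1],(800,300)))
```

```text
3.68 q [ -41.7   48.    42.4  -39.6 -132.6   43.2] tcp [ 0.4835 -0.391   0.2456] rpy [-179.6   60.1  -74. ] open 0.0876 gf 0.0 F [ 0.3 -0.2 -0.9]
[12.8, 0.1, 9.3, 0.4, 0.1, 0.5]
```

View pics/v1.png

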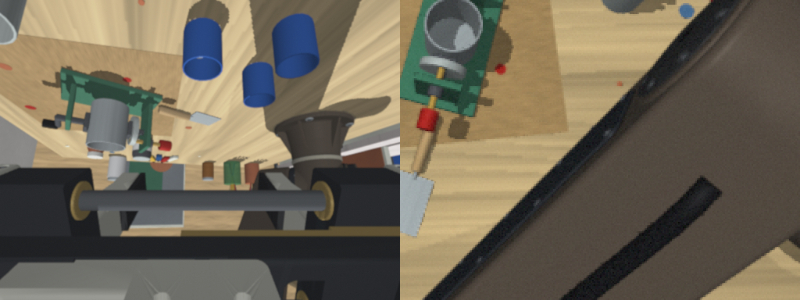

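The wrist view is inverted: the full cup is at about (203,47) and the two empties at (258,85) and (296,45), with the mill at the left. The arm hides the cups in the top view.

Run:
```python
from h import *
o=st(); s=snap('wrist')
R0=R.from_euler('xyz',o['orientation'],degrees=True)
P=np.array(s['pose']); print('cam in tool',R0.inv().apply(P[:3,3]-o['tool_pos']).round(3), R0.inv().apply(P[:3,2]).round(2), P[:3,3].round(3))
h=cv2.cvtColor(s['img'],cv2.COLOR_RGB2HSV); m=cv2.inRange(h,(105,140,40),(130,255,255))
n,l,q,c=cv2.connectedComponentsWithStats(m)
for i in range(1,n):
    if q[i][4]>300: print(q[i],ray(s,*c[i],.033).round(3), proj(s,(.456,-.29,.033)).round(1),c[i].round(1))
```

```text
3.78 q [ -41.6   47.8   42.4  -39.4 -132.4   43.6] tcp [ 0.4843 -0.3906  0.2479] rpy [-178.8   59.7  -73.1] open 0.0874 gf 0.0 F [ 0.4 -0.7  0.4]
cam in tool [ 0.07   0.    -0.158] [-0.26 -0.    0.97] [ 0.531 -0.556  0.267]
[ 350   20   59   81 3859] [ 0.325 -0.332  0.033] [259.9  62.2] [378.2  60.4]
[ 236   24   49   78 3327] [ 0.455 -0.289  0.033] [259.9  62.2] [260.3  63.2]
[ 312   81   40   57 1966] [ 0.324 -0.224  0.033] [259.9  62.2] [331.  109.4]
```

Run:
```python
from h import *
Rt=tool(105,35); z=Rt.as_matrix()[:,2]
c=np.array([.4555,-.2895,.038])
print(row(c-.11*z,Rt),row(c-.05*z,Rt),row(c,Rt))
```

```text
[12.2, 0.3, 10.7, 0.4, 4.6, 1.1] [12.6, 0.3, 16.6, 0.4, 4.6, 1.1] [13.0, 0.3, 21.6, 0.4, 4.6, 1.1]
```

>>> send_rows:
  plan:
    - [[12.2,0.3,10.7,0.4,4.6,1.1],[12.2,0.3,10.7,0.4,4.6,1.1],[12.2,0.3,10.7,0.4,4.6,1.1],[12.2,0.3,10.7,0.4,4.6,1.1],[12.2,0.3,10.7,0.4,4.6,1.1],[12.2,0.3,10.7,0.4,4.6,1.1]]

```text
clock: 4.33
tool_pos: [0.4745, -0.36, 0.0899]
orientation: [179.6, 55.2, -75.2]
force: [0.4, -1.5, 1.1]
opening: 0.0872
gripper_force: 0.0
```

Run:
```python
from h import *
st()
Rt=tool(105,35); z=Rt.as_matrix()[:,2]
c=np.array([.4555,-.2895,.038])
print(row(c-.05*z,Rt),row(c,Rt))
```

```text
4.33 q [ -38.9   50.3   26.5  -31.3 -112.3   54.3] tcp [ 0.4745 -0.36    0.0899] rpy [179.6  55.2 -75.2] open 0.0872 gf 0.0 F [ 0.4 -1.5  1.1]
[0.1, -0.0, 5.9, 0.2, 0.2, -0.1] [0.1, -0.0, 10.9, 0.2, 0.2, -0.1]
```

>>> send_rows:
  plan:
    - [[0.1,0,3,0,0,0],[0.1,0,6,0,0,0],[0.1,0,8,0,0,0],[0.1,0,10,0,0,0],[0.1,0,10.9,0,0,0],[0.1,0,10.9,0,0,0]]

```text
clock: 4.83
tool_pos: [0.4526, -0.2751, 0.0286]
orientation: [179.9, 55.0, -75.0]
force: [-0.1, 0.3, 0.1]
opening: 0.0876
gripper_force: 0.0
```

>>> send_rows:
  plan:
    - [[0,0,0,0,0,0],[0,0,0,0,0,0],[0,0,0,0,0,0],[0,0,0,0,0,0],[0,0,0,0,0,0],[0,0,0,0,0,0]]
  fingers: 0

```text
clock: 5.33
tool_pos: [0.4517, -0.2759, 0.0268]
orientation: [179.7, 55.1, -75.3]
force: [-0.1, -1.7, 2.7]
opening: 0.0598
gripper_force: 30.0
```

Run:
```python
from h import *
st()
s=snap('scene')
cv2.imwrite('pics/v2.png',cv2.resize(s['img'][100:260,170:400,::-1],(690,480)))
```

```text
5.33 q [ -35.3   48.5   12.6  -32.1 -100.1   58.1] tcp [ 0.4517 -0.2759  0.0268] rpy [179.7  55.1 -75.3] open 0.0598 gf 30.0 F [-0.1 -1.7  2.7]
```

View pics/v2.png

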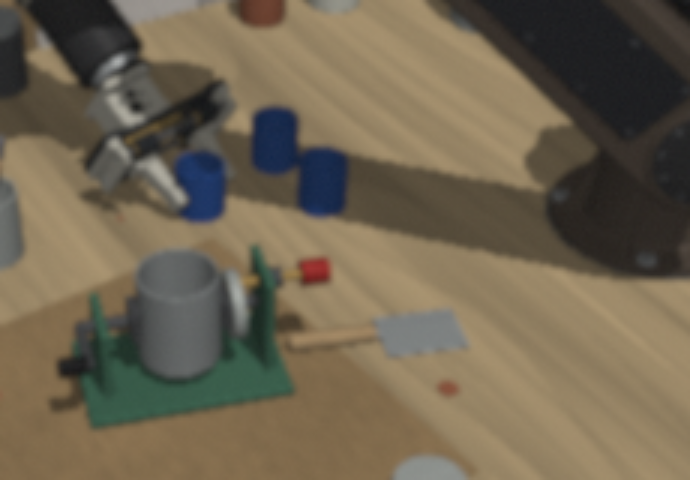

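```bash
cat > pour.py <<'E'
from h import *
from scipy.spatial.transform import Slerp
J=np.array([.614,-.041,.13]); AZ=73.5
ct=tool(105,35).inv().apply([0,0,1])
Ru=tool(AZ,35); mid=tool(AZ,20,70); Rf=tool(AZ,0,140)
S=Slerp([0,.5,1],R.concatenate([Ru,mid,Rf]))
def pose(f,zlip=.15,off=.012):
    Rt=S(f); c=Rt.apply(ct); d=np.array([0,0,-1.]); d-=d@c*c; d/=np.linalg.norm(d)+1e-9
    lip=.0273*c+.0275*d
    u=np.r_[c[:2],0]/(np.linalg.norm(c[:2])+1e-9)
    G=np.r_[J[:2],0]-off*u*min(1,f*2)-lip; G[2]=zlip-lip[2]
    cor=np.array([[x*.039,y*.0965,-.047-.02*k] for x in np.linspace(-1,1,9) for y in np.linspace(-1,1,21) for k in range(5)])
    B=G+Rt.apply(cor); r=np.hypot(*(B-J)[:,:2].T); low=B[B[:,2]<.14]
    rl=np.hypot(*(low-J)[:,:2].T).min() if len(low) else 9
    return G,Rt,np.degrees(np.arccos(c[2])),rl,B[:,2].min()
if __name__=='__main__':
    for f in np.arange(0,1.01,.1):
        G,Rt,t,rl,b=pose(f); print(round(f,2),G.round(3),'tilt',round(t),'body r below .14:',round(rl,3),'zmin',round(b,3))
E
python3 pour.py
python3 - <<'E'
from pour import *
o=st(); R0=R.from_euler('xyz',o['orientation'],degrees=True)
G=np.array(o['tool_pos'])-.019*R0.apply([0,0,1])
print('lift',row(G+[0,0,.2],R0,o))
E
```

```text
5.38 q [ -35.3   48.5   12.6  -32.1 -100.1   58.1] tcp [ 0.4517 -0.2758  0.0268] rpy [179.7  55.  -75.3] open 0.0592 gf 30.0 F [ 0.3 -1.8  2.8]
lift [-16.4, 0.1, -11.5, 0.0, 0.0, 0.0]pour.py:15: RuntimeWarning: invalid value encountered in arccos
  return G,Rt,np.degrees(np.arccos(c[2])),rl,B[:,2].min()
Traceback (most recent call last):
  File "pour.py", line 18, in <module>
    G,Rt,t,rl,b=pose(f); print(round(f,2),G.round(3),'tilt',round(t),'body r below .14:',round(rl,3),'zmin',round(b,3))
                                                            ~~~~~^^^
ValueError: cannot convert float NaN to integer
```

>>> send_rows:
  plan:
    - [[-3,0,-2.1,0,0,0],[-6,0,-4.2,0,0,0],[-9,0,-6.3,0,0,0],[-12,0,-8.4,0,0,0],[-15,0,-10.5,0,0,0],[-17.2,0,-12,0,0,0],[-18.9,0,-13.2,0,0,0],[-18.9,0,-13.2,0,0,0]]

```text
clock: 6.05
tool_pos: [0.453, -0.2762, 0.2617]
orientation: [-179.8, 54.7, -74.9]
force: [0.5, -0.6, -0.1]
opening: 0.0593
gripper_force: 30.0
```

```bash
sed -i 's/np.arccos(c\[2\])/np.arccos(np.clip(c[2],-1,1))/' pour.py; python3 pour.py
python3 - <<'E'
from pour import *
st()
G,Rt,*_=pose(0.05); print(G,row([G[0],G[1],.29],Rt))
E
```

```text
0.0 [ 0.614 -0.041  0.123] tilt 0 body r below .14: 0.05 zmin 0.118
0.1 [ 0.584 -0.023  0.129] tilt 13 body r below .14: 0.04 zmin 0.102
0.2 [ 0.58  -0.017  0.137] tilt 25 body r below .14: 0.038 zmin 0.089
0.3 [ 0.578 -0.013  0.145] tilt 38 body r below .14: 0.038 zmin 0.081
0.4 [ 0.578 -0.009  0.154] tilt 50 body r below .14: 0.036 zmin 0.078
0.5 [ 0.58  -0.006  0.162] tilt 63 body r below .14: 0.035 zmin 0.08
0.6 [ 0.584 -0.008  0.17 ] tilt 76 body r below .14: 0.036 zmin 0.088
0.7 [ 0.588 -0.011  0.177] tilt 90 body r below .14: 0.034 zmin 0.088
0.8 [ 0.594 -0.016  0.183] tilt 103 body r below .14: 0.033 zmin 0.086
0.9 [ 0.601 -0.021  0.187] tilt 116 body r below .14: 0.035 zmin 0.089
1.0 [ 0.607 -0.027  0.189] tilt 129 body r below .14: 0.038 zmin 0.097
6.05 q [ -35.8   34.5   21.6  -36.3 -119.1   45.1] tcp [ 0.453  -0.2762  0.2617] rpy [-179.8   54.7  -74.9] open 0.0593 gf 30.0 F [ 0.5 -0.6 -0.1]
[ 0.58666993 -0.02522717  0.12591439] [-14.2, -20.2, 17.1, 25.0, -3.3, 24.7]
```

```bash
sed -i 's/zlip=.15,off=.012)/zlip=.16,off=.012,hs=.010)/; s/-lip; G\[2\]/-lip-hs*np.r_[np.cos(np.radians(AZ)),np.sin(np.radians(AZ)),0]; G[2]/; s/<.14\]/<.133]/' pour.py; python3 pour.py
python3 - <<'E'
from pour import *
for hs,z in((.012,.17),(.015,.17),(.01,.18)):
  print(hs,z,[round(pose(f,zlip=z,hs=hs)[3],3) for f in np.arange(.2,1.01,.1)])
E
```

```text
0.0 [ 0.611 -0.051  0.133] tilt 0 body r below .14: 0.071 zmin 0.128
0.1 [ 0.581 -0.032  0.139] tilt 13 body r below .14: 0.06 zmin 0.112
0.2 [ 0.577 -0.027  0.147] tilt 25 body r below .14: 0.058 zmin 0.099
0.3 [ 0.575 -0.022  0.155] tilt 38 body r below .14: 0.057 zmin 0.091
0.4 [ 0.576 -0.018  0.164] tilt 50 body r below .14: 0.053 zmin 0.088
0.5 [ 0.577 -0.015  0.172] tilt 63 body r below .14: 0.051 zmin 0.09
0.6 [ 0.581 -0.017  0.18 ] tilt 76 body r below .14: 0.049 zmin 0.098
0.7 [ 0.586 -0.021  0.187] tilt 90 body r below .14: 0.048 zmin 0.098
0.8 [ 0.591 -0.025  0.193] tilt 103 body r below .14: 0.047 zmin 0.096
0.9 [ 0.598 -0.03   0.197] tilt 116 body r below .14: 0.05 zmin 0.099
1.0 [ 0.604 -0.036  0.199] tilt 129 body r below .14: 0.054 zmin 0.107Traceback (most recent call last):
  File "<stdin>", line 3, in <module>
  File "pour.py", line 8, in pose
    Rt=S(f); c=Rt.apply(ct); d=np.array([0,0,-1.]); d-=d@c*c; d/=np.linalg.norm(d)+1e-9
  File "scipy/spatial/transform/_rotation.pyx", line 3816, in scipy.spatial.transform._rotation.Slerp.__call__
ValueError: Interpolation times must be within the range [0.0, 1.0], both inclusive.
```

>>> send_rows:
  plan:
    - [[-14.2,-20.2,17.1,25,-3.3,24.7],[-14.2,-20.2,17.1,25,-3.3,24.7],[-14.2,-20.2,17.1,25,-3.3,24.7],[-14.2,-20.2,17.1,25,-3.3,24.7],[-14.2,-20.2,17.1,25,-3.3,24.7],[-14.2,-20.2,17.1,25,-3.3,24.7],[-14.2,-20.2,17.1,25,-3.3,24.7],[-14.2,-20.2,17.1,25,-3.3,24.7]]

```text
clock: 6.72
tool_pos: [0.5915, -0.004, 0.2762]
orientation: [168.1, 55.9, -119.5]
force: [-0.5, -0.4, -1.2]
opening: 0.0596
gripper_force: 30.0
```

Run:
```python
from pour import *
st()
for f,z in((.2,.22),(.45,.18)):
  G,Rt,*_=pose(f,z); print(f,row(G,Rt))
```

```text
6.72 q [-21.1  18.2   1.5 -56.5 -85.6   9.2] tcp [ 0.5915 -0.004   0.2762] rpy [ 168.1   55.9 -119.5] open 0.0596 gf 30.0 F [-0.5 -0.4 -1.2]
0.2 [7.1, -0.2, 3.5, -2.4, -3.6, 20.6]
0.45 [8.0, 0.0, 5.4, -6.9, -10.3, 55.4]
```

>>> send_rows:
  plan:
    - [[3,0,1.5,-0.8,-1.2,7],[5,0,2.5,-1.6,-2.4,14],[7,0,3.5,-2.4,-3.6,20.6],[7.2,0,4,-3.3,-5,27.5],[7.4,0,4.4,-4.2,-6.3,34],[7.6,0,4.8,-5,-7.5,41],[7.8,0,5.1,-6,-9,48],[8,0,5.4,-6.9,-10.3,54.5]]

```text
clock: 7.38
tool_pos: [0.5798, -0.0046, 0.1779]
orientation: [113.7, 25.0, 174.9]
force: [-0.3, -0.2, -0.6]
opening: 0.0594
gripper_force: 30.0
```

Run:
```python
from pour import *
st()
for f in np.arange(.5,1.01,.05):
  G,Rt,t,*_=pose(min(f,1),.165); print(round(f,2),round(t),row(G,Rt))
```

```text
7.38 q [-27.7  30.1  -3.8 -65.7 -87.6 -27.4] tcp [ 0.5798 -0.0046  0.1779] rpy [113.7  25.  174.9] open 0.0594 gf 30.0 F [-0.3 -0.2 -0.6]
0.5 63 [0.1, -0.4, 0.9, -0.9, -1.3, 7.3]
0.55 70 [-0.2, -0.1, 0.7, -3.1, -0.9, 14.2]
0.6 76 [-0.5, 0.2, 0.5, -5.3, -0.4, 21.1]
0.65 83 [-0.9, 0.4, 0.3, -7.5, 0.1, 28.0]
0.7 90 [-1.3, 0.6, 0.0, -9.6, 0.6, 34.9]
0.75 97 [-1.8, 0.7, -0.2, -11.8, 1.1, 41.8]
0.8 103 [-2.2, 0.8, -0.4, -14.0, 1.6, 48.7]
0.85 110 [-2.6, 0.8, -0.7, -16.2, 2.1, 55.5]
0.9 116 [-3.1, 0.8, -0.9, -18.4, 2.6, 62.4]
0.95 123 [-3.5, 0.7, -1.2, -20.6, 3.1, 69.3]
1.0 129 [-3.9, 0.5, -1.4, -22.8, 3.6, 76.2]
```

>>> send_rows:
  plan:
    - [[0.1,-0.4,0.9,-0.9,-1.3,7.3],[-0.1,-0.2,0.8,-2,-1.1,10.8],[-0.2,-0.1,0.7,-3.1,-0.9,14.2],[-0.4,0.1,0.6,-4.2,-0.6,17.7],[-0.5,0.2,0.5,-5.3,-0.4,21.1],[-0.7,0.3,0.4,-6.4,-0.2,24.6],[-0.9,0.4,0.3,-7.5,0.1,28],[-1.1,0.5,0.2,-8.5,0.3,31.5]]

```text
clock: 8.05
tool_pos: [0.5886, -0.0016, 0.1864]
orientation: [103.3, -4.9, 165.3]
force: [0.3, 0.2, -2.2]
opening: 0.0592
gripper_force: 30.0
```

Run:
```python
from pour import *
st()
for f in np.arange(.7,1.01,.05):
  G,Rt,t,*_=pose(min(f,1),.165); print(round(f,2),round(t),row(G,Rt))
s=snap('scene')
cv2.imwrite('pics/v3.png',cv2.resize(s['img'][120:280,150:350,::-1],(700,560),interpolation=cv2.INTER_CUBIC))
```

```text
8.05 q [-29.4  35.   -1.  -69.9 -94.6 -56.3] tcp [ 0.5886 -0.0016  0.1864] rpy [103.3  -4.9 165.3] open 0.0592 gf 30.0 F [ 0.3  0.2 -2.2]
0.7 90 [-0.1, 0.2, -0.1, -1.1, 0.3, 3.6]
0.75 97 [-0.4, 0.6, -0.3, -3.2, 0.8, 10.5]
0.8 103 [-0.8, 0.9, -0.5, -5.2, 1.4, 17.4]
0.85 110 [-1.1, 1.1, -0.8, -7.3, 1.9, 24.4]
0.9 116 [-1.5, 1.4, -1.0, -9.4, 2.5, 31.3]
0.95 123 [-1.9, 1.5, -1.2, -11.4, 3.0, 38.2]
1.0 129 [-2.3, 1.6, -1.5, -13.5, 3.6, 45.1]
```

View pics/v3.png

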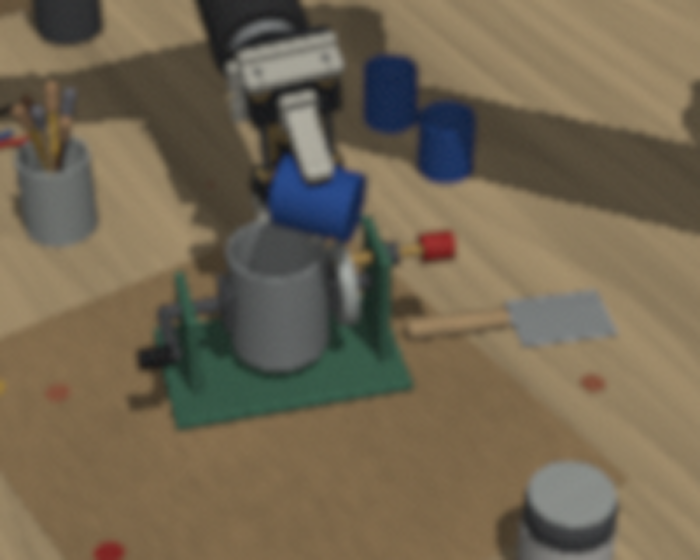

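The cup is about level, with its mouth (about (280,195) in the crop) just above the jar opening. The hand is clear of the mill, so I continue the pour slowly.

>>> send_rows:
  plan:
    - [[-0.1,0.2,-0.1,-1.1,0.3,3.6],[-0.25,0.4,-0.2,-2.2,0.5,7],[-0.4,0.6,-0.3,-3.2,0.8,10.5],[-0.6,0.75,-0.4,-4.2,1.1,14],[-0.8,0.9,-0.5,-5.2,1.4,17.4],[-0.95,1,-0.65,-6.2,1.6,21],[-1.1,1.1,-0.8,-7.3,1.9,24.4],[-1.1,1.1,-0.8,-7.3,1.9,24.4]]

```text
clock: 8.77
tool_pos: [0.5987, -0.0098, 0.1976]
orientation: [96.6, -29.2, 162.9]
force: [0.2, 0.7, -1.9]
opening: 0.0592
gripper_force: 30.0
```

>>> send_rows:
  plan:
    - [[-0.2,0.1,-0.1,-1,0.3,3.5],[-0.4,0.3,-0.2,-2.1,0.6,7],[-0.6,0.4,-0.3,-3.1,0.9,10.4],[-0.8,0.4,-0.4,-4.1,1.1,13.8],[-1,0.5,-0.5,-5.1,1.4,17.2],[-1.2,0.5,-0.7,-6.2,1.7,20.7],[-1.2,0.5,-0.7,-6.2,1.7,20.7],[-1.2,0.5,-0.7,-6.2,1.7,20.7]]

```text
clock: 9.43
tool_pos: [0.6096, -0.0196, 0.1976]
orientation: [90.0, -49.6, 163.5]
force: [-0.6, 0.6, -0.2]
opening: 0.059
gripper_force: 30.0
```

Run:
```python
from pour import *
st()
G,Rt,t,*_=pose(1,.165); print(row(G,Rt))
s=snap('scene');t=snap('top')
cv2.imwrite('pics/v4.png',cv2.resize(np.hstack([s['img'][120:280,150:350,::-1],t['img'][100:260,180:380,::-1]]),(800,320),interpolation=cv2.INTER_CUBIC))
```

```text
9.43 q [ -33.8   42.2    1.1  -78.4 -102.9  -97.1] tcp [ 0.6096 -0.0196  0.1976] rpy [ 90.  -49.6 163.5] open 0.059 gf 30.0 F [-0.6  0.6 -0.2]
[0.5, 0.3, 0.1, -0.0, -0.0, 0.4]
```

View pics/v4.png

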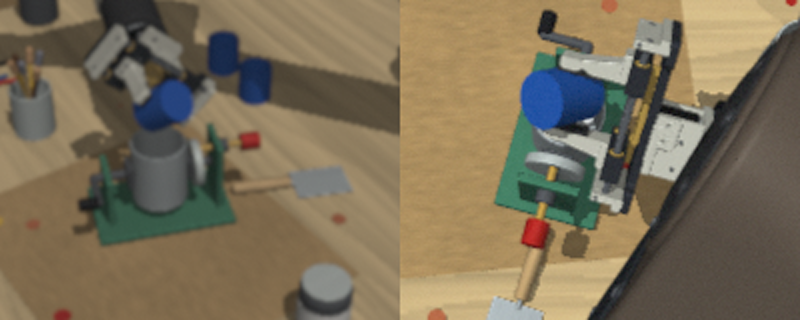

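The cup is fully tipped over the jar and no stray cylinders show on the bench. I tip it a little further to make sure it empties, then back off.

>>> send_rows:
  plan:
    - [[0,0,0,0,0,5],[0,0,0,0,0,10],[0,0,0,0,0,15],[0,0,0,0,0,15],[0,0,0,0,0,15],[0,0,0,0,0,15]]

```text
clock: 10.03
tool_pos: [0.6098, -0.0195, 0.1984]
orientation: [90.0, -64.5, 163.6]
force: [0.0, 0.5, -0.1]
opening: 0.0594
gripper_force: 30.0
```

Run:
```python
from pour import *
o=st()
# retreat: up 0.15 m, away along -h
h=np.r_[np.cos(np.radians(AZ)),np.sin(np.radians(AZ)),0]
R0=R.from_euler('xyz',o['orientation'],degrees=True); g=o['tool_pos']-.019*R0.apply([0,0,1])
print('up',row(g+[0,0,.12],R0,o))
print('up+unroll',row(g+[0,0,.12]-.12*h,tool(AZ,10,40),o))
print(o['tool_pos'])
```

```text
10.03 q [ -33.7   42.2    1.1  -78.5 -103.  -112.1] tcp [ 0.6098 -0.0195  0.1984] rpy [ 90.  -64.5 163.6] open 0.0594 gf 30.0 F [ 0.   0.5 -0.1]
up [10.8, 5.2, 0.0, 0.0, 0.0, 0.0]
up+unroll [10.5, 5.0, -12.0, 11.8, -1.5, -114.1]
[ 0.60983409 -0.01945627  0.19843837]
```

>>> send_rows:
  plan:
    - [[3.5,1.7,0,0,0,0],[7,3.5,0,0,0,0],[10.5,5,-3,0,0,-5],[10.5,5,-6,1,0,-12],[10.5,5,-9,2,0,-19],[10.5,5,-12,3,0,-26],[10.5,5,-12,3.5,0,-33],[10.5,5,-12,4,0,-40]]

```text
clock: 10.7
tool_pos: [0.5759, -0.1368, 0.3143]
orientation: [93.1, -24.2, 164.9]
force: [-0.4, 1.4, -1.4]
opening: 0.0595
gripper_force: 30.0
```

Run:
```python
from pour import *
o=st()
s=snap('top'); c=proj(s,J).astype(int)
cv2.imwrite('pics/v5.png',cv2.resize(s['img'][c[1]-60:c[1]+100,c[0]-100:c[0]+100,::-1],(600,480),interpolation=cv2.INTER_CUBIC))
print(row([.47,-.25,.25],tool(100,35),o))
```

```text
10.7 q [ -42.    35.4   11.6  -75.1 -114.3  -86.5] tcp [ 0.5759 -0.1368  0.3143] rpy [ 93.1 -24.2 164.9] open 0.0595 gf 30.0 F [-0.4  1.4 -1.4]
[4.2, -10.8, -11.7, 17.2, 44.0, -116.8]
```

View pics/v5.png

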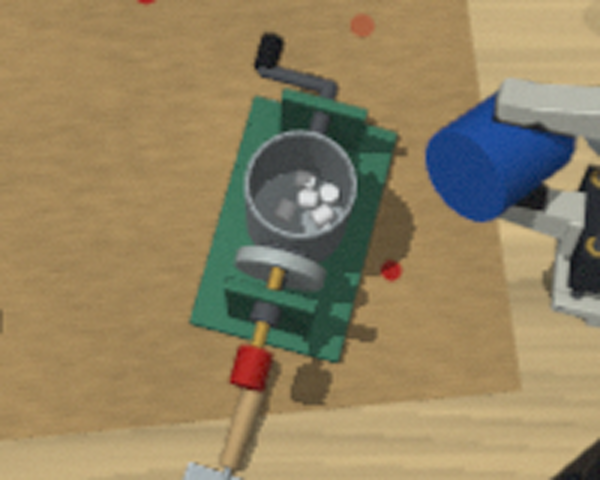

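The jar at crop (300,185) holds the white cylinders: five or six are visible, and none are on the base or bench. I bring the cup back upright.

>>> send_rows:
  plan:
    - [[4.2,-10.8,-11.7,17.2,44,-116.8],[4.2,-10.8,-11.7,17.2,44,-116.8],[4.2,-10.8,-11.7,17.2,44,-116.8],[4.2,-10.8,-11.7,17.2,44,-116.8],[4.2,-10.8,-11.7,17.2,44,-116.8],[4.2,-10.8,-11.7,17.2,44,-116.8],[4.2,-10.8,-11.7,17.2,44,-116.8],[4.2,-10.8,-11.7,17.2,44,-116.8]]

```text
clock: 11.42
tool_pos: [0.4665, -0.2324, 0.2391]
orientation: [102.0, 26.4, -169.0]
force: [-0.8, -0.0, -1.1]
opening: 0.0598
gripper_force: 30.0
```

Run:
```python
from pour import *
o=st()
print(row([.47,-.25,.25],tool(100,35),o))
```

```text
11.42 q [ -42.1   43.3   20.2  -55.3 -126.6  -23.4] tcp [ 0.4665 -0.2324  0.2391] rpy [ 102.    26.4 -169. ] open 0.0598 gf 30.0 F [-0.8 -0.  -1.1]
[-0.0, -0.1, -0.2, 9.8, 24.1, -63.8]
```

>>> send_rows:
  plan:
    - [[0,0,0,9.8,24.1,-63.8],[0,0,0,9.8,24.1,-63.8],[0,0,0,9.8,24.1,-63.8],[0,0,0,9.8,24.1,-63.8],[0,0,0,9.8,24.1,-63.8],[0,0,0,9.8,24.1,-63.8],[0,0,0,9.8,24.1,-63.8],[0,0,0,9.8,24.1,-63.8]]

```text
clock: 12.08
tool_pos: [0.4668, -0.2318, 0.2396]
orientation: [161.6, 57.2, -100.1]
force: [-0.5, 0.1, -0.5]
opening: 0.0595
gripper_force: 30.0
```

Run:
```python
from pour import *
o=st()
print(row([.465,-.29,.12],tool(105,35),o))
```

```text
12.08 q [ -35.1   35.    17.8  -41.1 -116.3   31.4] tcp [ 0.4668 -0.2318  0.2396] rpy [ 161.6   57.2 -100.1] open 0.0595 gf 30.0 F [-0.5  0.1 -0.5]
[13.3, -1.3, 3.2, -2.5, 4.4, -13.4]
```

>>> send_rows:
  plan:
    - [[3.3,-0.3,0.8,-1.2,2.2,-6.5],[6.6,-0.6,1.6,-2.5,4.4,-13],[10,-1,2.4,-2.5,4.4,-13.4],[13.3,-1.3,3.2,-2.5,4.4,-13.4],[13.3,-1.3,3.2,-2.5,4.4,-13.4],[13.3,-1.3,3.2,-2.5,4.4,-13.4]]

```text
clock: 12.58
tool_pos: [0.4596, -0.2742, 0.1077]
orientation: [179.2, 55.3, -75.9]
force: [0.1, -0.2, 1.2]
opening: 0.0596
gripper_force: 30.0
```

Run:
```python
from pour import *
o=st(); print('cup axis tilt',R.from_euler('xyz',o['orientation'],degrees=True).apply(ct).round(3))
print(row([.465,-.29,.05],tool(105,35),o),row([.465,-.29,.039],tool(105,35),o))
s=snap('top'); t=snap('scene')
h=cv2.cvtColor(t['img'],cv2.COLOR_RGB2HSV); m=cv2.inRange(h,(105,140,30),(130,255,255))[100:220,200:330]
cv2.imwrite('pics/v6.png',cv2.resize(t['img'][110:210,190:330,::-1],(700,500),interpolation=cv2.INTER_CUBIC))
```

```text
12.58 q [ -35.    43.5   15.2  -33.4 -106.6   53.3] tcp [ 0.4596 -0.2742  0.1077] rpy [179.2  55.3 -75.9] open 0.0596 gf 30.0 F [ 0.1 -0.2  1.2]
cup axis tilt [ 0.009 -0.003  1.   ]
[5.7, -0.2, 3.8, 0.1, 0.3, -0.5] [6.6, -0.2, 4.4, 0.1, 0.3, -0.5]
```

View pics/v6.png

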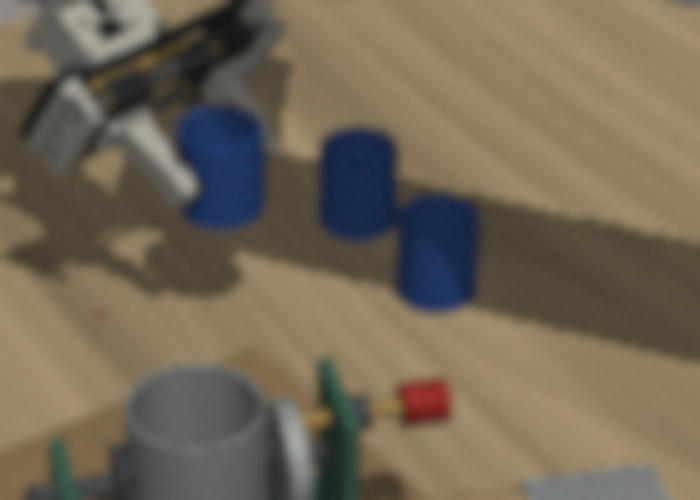

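The cup, at (220,165) in the crop, hangs upright in the fingers. I lower it.

>>> send_rows:
  plan:
    - [[2.5,0,1.7,0,0.3,-0.5],[4.7,0,3.2,0,0.3,-0.5],[5.7,0,3.8,0,0.3,-0.5],[6.2,0,4.1,0,0.3,-0.5],[6.5,0,4.3,0,0.3,-0.5],[6.6,0,4.5,0,0.3,-0.5],[6.7,0,4.5,0,0.3,-0.5],[6.7,0,4.5,0,0.3,-0.5]]

```text
clock: 13.35
tool_pos: [0.4609, -0.2769, 0.0295]
orientation: [-179.6, 54.7, -74.6]
force: [0.3, 0.2, -0.5]
opening: 0.0593
gripper_force: 30.0
```

Run:
```python
from pour import *
o=st(); R0=R.from_euler('xyz',o['orientation'],degrees=True); print('cup axis',R0.apply(ct).round(3),(o['tool_pos']-.019*R0.apply([0,0,1])).round(4))
```

```text
13.35 q [ -34.9   48.5   13.6  -32.3 -100.4   57.8] tcp [ 0.4609 -0.2769  0.0295] rpy [-179.6   54.7  -74.6] open 0.0593 gf 30.0 F [ 0.3  0.2 -0.5]
cup axis [-0.005  0.004  1.   ] [ 0.4649 -0.2919  0.0405]
```

>>> send_rows:
  plan:
    - [[0.1,0,0.07,0,0,0],[0.22,0,0.15,0,0,0],[0.22,0,0.15,0,0,0],[0.22,0,0.15,0,0,0]]

```text
clock: 13.68
tool_pos: [0.4609, -0.2769, 0.0269]
orientation: [-179.6, 54.7, -74.5]
force: [2.0, -1.5, 7.0]
opening: 0.0595
gripper_force: 30.0
```

>>> send_rows:
  plan:
    - [[0,0,0,0,0,0],[0,0,0,0,0,0],[0,0,0,0,0,0],[0,0,0,0,0,0],[0,0,0,0,0,0],[0,0,0,0,0,0]]
  fingers: 1

```text
clock: 14.18
tool_pos: [0.4604, -0.2765, 0.0257]
orientation: [-179.7, 54.8, -74.7]
force: [-0.1, -1.1, 0.2]
opening: 0.0866
gripper_force: 0.0
```

Run:
```python
from pour import *
o=st()
t=snap('scene','s7')
for p in((.465,-.292,.0),(.465,-.292,.065)): print(proj(t,p))
h=cv2.cvtColor(t['img'],cv2.COLOR_RGB2HSV); m=cv2.inRange(h,(105,140,30),(130,255,255))
n,l,q,c=cv2.connectedComponentsWithStats(m)
for i in range(1,n):
    if q[i][4]>80: print(q[i],ray(t,*c[i],.033).round(3))
```

```text
14.18 q [ -34.9   48.8   13.5  -32.3 -100.2   57.9] tcp [ 0.4604 -0.2765  0.0257] rpy [-179.7   54.8  -74.7] open 0.0866 gf 0.0 F [-0.1 -1.1  0.2]
[233.63206272 169.28337093]
[233.12440609 154.21692404]
[255 137  30  34 493] [ 0.326 -0.271  0.033]
[227 152  16  22 282] [ 0.462 -0.291  0.033]
[399 335  33  31 333] [0.469 0.59  0.033]
```

>>> send_rows:
  plan:
    - [[0,0,-1.5,0,0,0],[0,0,-4,0,0,0],[0,0,-7,0,0,0],[0,0,-10,0,0,0],[0,0,-12,0,0,0],[-4,0,-14,0,0,0],[-8,0,-16,0,0,0],[-12,0,-18,0,0,0]]
  fingers: 1

```text
clock: 14.9
tool_pos: [0.4801, -0.3531, 0.2187]
orientation: [-179.9, 54.9, -74.8]
force: [0.9, -1.1, 1.1]
opening: 0.0881
gripper_force: 0.0
```

Run:
```python
from pour import *
o=st(); D=R.from_euler('xyz',[180,0,-16.5],degrees=True)
print(row([.46,-.12,.30],D,o),row([.478,-.001,.24],D,o))
```

```text
14.9 q [ -38.8   43.3   31.7  -34.8 -122.1   47. ] tcp [ 0.4801 -0.3531  0.2187] rpy [-179.9   54.9  -74.8] open 0.0881 gf 0.0 F [ 0.9 -1.1  1.1]
[-18.3, -4.1, 15.3, -28.0, 49.9, -53.7] [-19.8, -9.0, 27.7, -28.0, 49.9, -53.7]
```

>>> send_rows:
  plan:
    - [[-4,0,1,-3,5,-5.5],[-8,-1,3,-6,10,-11],[-11,-2,6,-9,16,-17],[-14,-3,9,-12,21,-23],[-17,-4,12,-15,27,-29],[-18.3,-4.1,15.3,-28,49.9,-53.7],[-18.3,-4.1,15.3,-28,49.9,-53.7],[-18.3,-4.1,15.3,-28,49.9,-53.7]]

```text
clock: 15.57
tool_pos: [0.4598, -0.1179, 0.2812]
orientation: [-174.1, 13.7, -29.8]
force: [-0.2, -0.5, -0.4]
opening: 0.0877
gripper_force: 0.0
```

Run:
```python
from pour import *
o=st(); D=R.from_euler('xyz',[180,0,-16.5],degrees=True)
print(row([.478,-.001,.24],D,o))
s=snap('top','t8'); t=snap('scene')
def kn(s):
    h=cv2.cvtColor(s['img'],cv2.COLOR_RGB2HSV); m=cv2.inRange(h,(0,170,60),(8,255,255))|cv2.inRange(h,(174,170,60),(180,255,255)); p=proj(s,(.479,-.001,.105)).astype(int)
    k=np.zeros_like(m); k[p[1]-14:p[1]+14,p[0]-14:p[0]+14]=1; y,x=np.where((m>0)&(k>0)); return p,x.mean(),y.mean(),len(x),x.min(),x.max(),y.min(),y.max()
def lr(s,u,v):
    P=np.array(s['pose']); d=P[:3,:3]@np.linalg.solve(np.array(s['K']),[u,v,1]); return P[:3,3],d/np.linalg.norm(d)
L=[]
for q in(s,t):
    k=kn(q); print(k,ray(q,k[1],k[2],.108).round(4)); L.append(lr(q,k[1],k[2]))
A=sum(np.eye(3)-np.outer(d,d) for o_,d in L); b=sum((np.eye(3)-np.outer(d,d))@o_ for o_,d in L); print('tri',np.linalg.solve(A,b).round(4))
```

```text
15.57 q [ -0.9   7.6  -6.1 -11.8 -85.5  62.3] tcp [ 0.4598 -0.1179  0.2812] rpy [-174.1   13.7  -29.8] open 0.0877 gf 0.0 F [-0.2 -0.5 -0.4]
[-2.7, -10.3, 8.0, -7.5, 13.0, -14.0]<stdin>:7: RuntimeWarning: Mean of empty slice.
  ret = ret.dtype.type(ret / rcount)
Traceback (most recent call last):
ValueError: zero-size array to reduction operation minimum which has no identity
```

Top view is hidden by the arm; I use the wrist camera once the tool is above the knob, plus the first images.

>>> send_rows:
  plan:
    - [[-1.3,-4,3,-3.5,6,-6.5],[-2.7,-8,6,-7.5,12,-13],[-2.7,-10.3,8,-7.5,13,-14],[-2.7,-10.3,8,-7.5,13,-14],[-2.7,-10.3,8,-7.5,13,-14],[-2.7,-10.3,8,-7.5,13,-14]]

```text
clock: 16.17
tool_pos: [0.4782, -0.0019, 0.2191]
orientation: [180.0, 0.5, -16.9]
force: [-0.2, -1.2, 1.3]
opening: 0.0877
gripper_force: 0.0
```

Run:
```python
from pour import *
import pickle
o=st(); w=snap('wrist','w9'); t=snap('scene'); d=pickle.load(open('d0.pkl','rb'))
def kn(s):
    h=cv2.cvtColor(s['img'],cv2.COLOR_RGB2HSV); m=cv2.inRange(h,(0,150,50),(8,255,255))|cv2.inRange(h,(174,150,50),(180,255,255)); p=proj(s,(.479,-.001,.105))
    n,l,q,c=cv2.connectedComponentsWithStats(m); ok=[i for i in range(1,n) if q[i][4]>40]
    i=min(ok,key=lambda i:np.linalg.norm(c[i]-p)); return p.round(1),c[i].round(1),q[i]
L=[]
for nm,q in(('w',w),('s',t),('top0',d['top']),('sc0',d['scene'])):
    p,c,b=kn(q); print(nm,p,c,b,ray(q,*c,.105).round(4))
    P=np.array(q['pose']); v=P[:3,:3]@np.linalg.solve(np.array(q['K']),[*c,1]); L.append((P[:3,3],v/np.linalg.norm(v)))
```

```text
16.17 q [ 23.2   2.3 -23.5  -0.3 -64.6  50.1] tcp [ 0.4782 -0.0019  0.2191] rpy [180.    0.5 -16.9] open 0.0877 gf 0.0 F [-0.2 -1.2  1.3]
w [256.9 187.9] [256.3 190.6] [244 175  26  32 769] [4.765e-01 4.000e-04 1.050e-01]
s [274.3 190.1] [274.6 190.1] [270 187  10   8  66] [ 4.781e-01 -4.000e-04  1.050e-01]
top0 [247.6 216. ] [247.2 216.1] [241 209  14  15 161] [ 4.788e-01 -1.000e-04  1.050e-01]
sc0 [274.3 190.1] [274.5 189.9] [270 187  10   7  60] [ 0.4779 -0.0014  0.105 ]
```

View pics/w9.png

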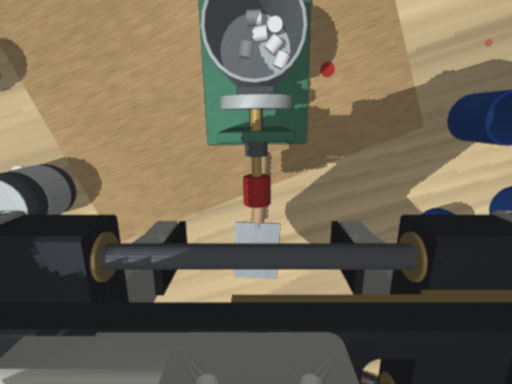

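The wrist view shows all six cylinders in the jar, around (265,38), and the knob at (257,191), square with the tool. I descend and grip.

>>> send_rows:
  plan:
    - [[0,-0.1,3.5,0,0,0],[0,-0.1,7,0,0,0],[0,-0.1,10,0,0,0],[0,-0.1,12.5,0,0,0],[0,-0.1,13.4,0,0,0.4],[0,-0.1,13.4,0,0,0.4],[0,-0.1,13.4,0,0,0.4]]

```text
clock: 16.85
tool_pos: [0.479, -0.0025, 0.0863]
orientation: [180.0, 0.3, -17.5]
force: [0.4, -0.4, 0.4]
opening: 0.0877
gripper_force: 0.0
```

>>> send_rows:
  plan:
    - [[0,0,0,0,0,0],[0,0,0,0,0,0],[0,0,0,0,0,0],[0,0,0,0,0,0],[0,0,0,0,0,0],[0,0,0,0,0,0],[0,0,0,0,0,0],[0,0,0,0,0,0]]
  fingers: 0

```text
clock: 17.52
tool_pos: [0.4781, -0.0014, 0.0857]
orientation: [-180.0, 0.3, -17.3]
force: [-0.2, -0.8, -0.5]
opening: 0.04
gripper_force: 0.0
```

Run:
```python
from pour import *
st()
```

```text
17.52 q [ 23.3  10.6 -34.   -0.3 -45.6  49.6] tcp [ 0.4781 -0.0014  0.0857] rpy [-180.     0.3  -17.3] open 0.04 gf 0.0 F [-0.2 -0.8 -0.5]
```

>>> send_rows:
  plan:
    - [[0,0,0,0,0,0],[0,0,0,0,0,0],[0,0,0,0,0,0],[0,0,0,0,0,0],[0,0,0,0,0,0],[0,0,0,0,0,0]]

```text
clock: 18.02
tool_pos: [0.4786, -0.0004, 0.0856]
orientation: [-179.9, 0.3, -17.3]
force: [-1.3, 7.1, -0.2]
opening: 0.0274
gripper_force: 30.1
```

>>> send_rows:
  plan:
    - [[-0.3,0,0,0,0,0],[-0.6,0,0,0,0,0],[-0.9,0,0,0,0,0],[-1.2,0,0,0,0,0],[-1.5,0,0,0,0,0],[-1.8,0,0,0,0,0],[-2.0,0,0,0,0,0],[-2.2,0,0,0,0,0]]

```text
clock: 18.68
tool_pos: [0.4594, 0.0054, 0.0858]
orientation: [-179.9, 0.1, -17.3]
force: [11.7, -3.1, -12.1]
opening: 0.0274
gripper_force: 30.0
```

Run:
```python
from pour import *
o=st(); u=np.array([np.cos(np.radians(-16.5)),np.sin(np.radians(-16.5))])
print('pulled',((o['tool_pos'][:2]-np.array([.4781,-.0014]))@u),'F along',o['force'][:2]@u)
w=snap('wrist','w10')
h=cv2.cvtColor(w['img'],cv2.COLOR_RGB2HSV); m=cv2.inRange(h,(0,150,50),(8,255,255))|cv2.inRange(h,(174,150,50),(180,255,255))
n,l,q,c=cv2.connectedComponentsWithStats(m); print([(q[i].tolist(),c[i].round(1).tolist(),ray(w,*c[i],.11).round(4).tolist()) for i in range(1,n) if q[i][4]>60])
s=snap('scene'); m=cv2.inRange(cv2.cvtColor(s['img'],cv2.COLOR_RGB2HSV),(0,150,50),(8,255,255)); print(proj(s,(.478,-.001,.105)),proj(s,(.457,.0055,.105)))
```

```text
18.68 q [ 25.2   8.8 -36.4  -0.2 -44.8  47.7] tcp [0.4594 0.0054 0.0858] rpy [-1.799e+02  1.000e-01 -1.730e+01] open 0.0274 gf 30.0 F [ 11.7  -3.1 -12.1]
pulled -0.019893623699649126 F along 12.061281990522913
[([360, 1, 23, 26, 466], [370.6, 13.4], [0.5523, -0.0735, 0.11]), ([233, 222, 52, 21, 822], [258.5, 234.1], [0.4703, 0.0014, 0.11]), ([236, 270, 48, 20, 776], [259.0, 278.1], [0.4457, 0.0088, 0.11])]
[274.52916742 189.97546261] [281.48645518 188.96414433]
```

View pics/w10.png

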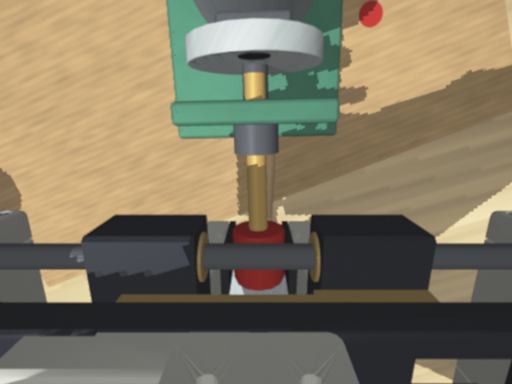

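The pin is out and its dark hole shows at (257,55), with no slip. The 12 N force matches about 20 mm of pull. A little more brings it to the stop.

>>> send_rows:
  plan:
    - [[-0.1,0,0,0,0,0],[-0.2,0,0,0,0,0],[-0.3,0,0,0,0,0],[-0.3,0,0,0,0,0],[-0.3,0,0,0,0,0],[-0.3,0,0,0,0,0],[-0.3,0,0,0,0,0],[-0.3,0,0,0,0,0]]

```text
clock: 19.45
tool_pos: [0.4573, 0.006, 0.0858]
orientation: [-179.9, 0.1, -17.3]
force: [16.0, -8.1, -15.4]
opening: 0.0271
gripper_force: 30.0
```

Run:
```python
from pour import *
o=st(); u=np.array([np.cos(np.radians(-16.5)),np.sin(np.radians(-16.5))])
print('pulled',((o['tool_pos'][:2]-np.array([.4786,-.0004]))@u),'F along',o['force'][:2]@u)
w=snap('wrist')
h=cv2.cvtColor(w['img'],cv2.COLOR_RGB2HSV); m=cv2.inRange(h,(0,150,50),(8,255,255))|cv2.inRange(h,(174,150,50),(180,255,255))
n,l,q,c=cv2.connectedComponentsWithStats(m); print([(q[i].tolist(),c[i].round(1).tolist()) for i in range(1,n) if q[i][4]>60])
o=st()
```

```text
19.45 q [ 25.4   8.6 -36.7  -0.2 -44.7  47.4] tcp [0.4573 0.006  0.0858] rpy [-1.799e+02  1.000e-01 -1.730e+01] open 0.0271 gf 30.0 F [ 16.   -8.1 -15.4]
pulled -0.022190059648607083 F along 17.604134042351106
[([360, 0, 23, 24, 452], [370.7, 10.8]), ([233, 221, 52, 22, 840], [258.5, 233.9]), ([236, 270, 48, 20, 768], [259.0, 278.0])]
19.5 q [ 25.4   8.6 -36.7  -0.1 -44.7  47.4] tcp [0.4574 0.006  0.0858] rpy [-1.799e+02  1.000e-01 -1.720e+01] open 0.0275 gf 30.0 F [ 14.   -7.2 -15.8]
```

```bash
python3 -c "
from plant import ctrl
print(ctrl.close_job())"
```

```text
the job is handed in; nothing more can be done
None
```

I handed the job in, with no verdict returned: all six cylinders are in the jar, the empty cup stands upright on the bench, and the index pin is held at its stop (about 22 mm measured).

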